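Top up the rod cassette and lift it off its dock

TASK

On the workshop bench, fetch the loose wooden rod from its rest and lay it on top of the two rods in the docked cassette, lengthwise in the groove between them with its ends about even with theirs, and let go of it. Then pinch the cassette's two side catches together so that they let go of the dock, lift the cassette out level with all three rods still stacked in it, and finish while still holding it, catches squeezed, still and at least 10 cm above where it sat. Leave the glue bottle, the jar and the hammer alone.

Things in the scene. Friction and masses are not known exactly. Their poses are not given: they have to be found in the camera images.
- dock: Fixed low dock on the bench: dark steel base 150 x 110 x 10 mm (x, y, z) with grey cheeks and stops rising to 24 mm. Origin: centre of the underside, on the bench; z up, x along the cassette. Lips on its +y and -y sides hook over the cassette's teeth, so the cassette cannot be lifted until both catches are pinched in fully.
- cassette: Grey plastic open trough, 160 g empty, 112 long (x), 58 wide (y), 42 mm high; origin: centre of its underside, z up. It stands in the dock, origin over the dock's and 10 mm above the bench, axes parallel. Inner floor at z = 20 mm, inside 106 x 50 mm; end walls to z = 38. A black catch plate stands outside each long side at x = 0; gripped by the two catches (30 to 50 N) it can be carried.
- catch_left (a joint): Catch on the cassette's +y side: black upright plate 28 mm wide (x), from z = 4 to 42 mm above the cassette's underside (free to the finger above 14), outer face 34 mm from the middle plane when free. Value in m: 0 = free, latched; grows as it is pushed in to the middle, stop at 0.0045; unlatched above 0.003. A spring (2 N at first, 4.3 N at the stop) pushes it out again.
- catch_right (a joint): The same on the cassette's -y side, mirrored. The two free catches measure 68 mm over their outer faces, 59 mm when both are pushed home.
- catch_left_pad (a point): Middle of the outer finger face of the left catch, 32 mm above the cassette's underside.
- catch_right_pad (a point): Middle of the outer finger face of the right catch, 32 mm above the cassette's underside.
- rod_a_center (a point): Centre of a plain round wooden rod, 24 mm in diameter and 100 mm long, about 35 g (all three rods are alike); x along the rod. It lies along x in the cassette on its +y side, centre 32 mm above the cassette's underside and about 12.5 mm from the middle plane.
- rod_b_center (a point): The same for the rod in the cassette on its -y side.
- rod_c_center (a point): Centre of the third rod, which starts on the rest, centre 17 mm above the bench; x along the rod. Saddled on the other two its centre is about 52.5 mm above the cassette's underside, in the middle plane; the tops of the lower rods are then 8.5 mm below its centre, so grip it with the fingertips only a few mm below its centre.
- rest: Fixed wooden rest for the third rod: base 70 mm (x, along the rod) by 44 mm by 5 mm with two strips that rise to 10 mm and keep the rod from rolling. Origin: centre of its underside, on the bench.
- glue: Bystander: white glue bottle, 60 mm across, 160 mm high, standing beyond the work. Origin: centre of its underside.
- jar: Bystander: glass jar with a steel lid, 70 mm across, 85 mm high. Origin: centre of its underside.
- hammer: Bystander: hammer lying on the bench to the robot's left. Origin: under its middle.
Things that resemble listed ones, but are neither listed nor needed, are in the scene too. Of the things that look like the dock, take the one that is nearest to the robot's base at the start.

How it is judged:
On the way:
1. the third rod lies let go in the groove on the two rods, with the cassette still seated in its dock (z of rod_a_center in the frame of cassette between 0.028 and 0.036 m and x of rod_a_center in the frame of cassette between -0.012 and 0.012 m and z of rod_b_center in the frame of cassette between 0.028 and 0.036 m and x of rod_b_center in the frame of cassette between -0.012 and 0.012 m and z of rod_c_center in the frame of cassette between 0.0485 and 0.0565 m and x of rod_c_center in the frame of cassette between -0.018 and 0.018 m and y of rod_c_center in the frame of cassette between -0.006 and 0.006 m and angle between the x axis of rod_c_center and the x axis of cassette, either way round below 0.15 rad and z of cassette in the frame of dock below 0.0135 m and horizontal distance between cassette and dock below 0.004 m and contact force between the fingers and rod_c below 0.05 N and linear speed of rod_c below 0.02 m/s), for 0.2 s.
At the end, for the whole second after the job is handed in: Cassette held by the fingers only, both catches in over 3 mm, underside over 105 mm above the bench, tilt under 0.2 rad, still; lower rods on its floor, third in their groove (height within 4 mm, 6 mm of the middle plane, 18 mm lengthwise, 0.15 rad) (z of rod_a_center in the frame of cassette between 0.028 and 0.036 m and x of rod_a_center in the frame of cassette between -0.012 and 0.012 m and z of rod_b_center in the frame of cassette between 0.028 and 0.036 m and x of rod_b_center in the frame of cassette between -0.012 and 0.012 m and z of rod_c_center in the frame of cassette between 0.0485 and 0.0565 m and x of rod_c_center in the frame of cassette between -0.018 and 0.018 m and y of rod_c_center in the frame of cassette between -0.006 and 0.006 m and angle between the x axis of rod_c_center and the x axis of cassette, either way round below 0.15 rad and height (world z) of cassette above 0.105 m and angle between cassette's own z axis and vertical below 0.2 rad and linear speed of cassette below 0.03 m/s and value of joint each of catch_left, catch_right above 0.003 m and contact force between the fingers and cassette above 3 N and contact force between cassette and dock below 0.05 N and contact force between cassette and glue below 0.05 N and contact force between cassette and jar below 0.05 N); the arm keeps its last pose, push and grip.
It fails at once if the glue is shoved more than 3 cm or knocked over (distance of glue from where it was at the start of the episode above 0.03 m or angle between glue's own z axis and vertical above 0.5 rad).
It fails at once if the jar is shoved more than 3 cm or knocked over (distance of jar from where it was at the start of the episode above 0.03 m or angle between jar's own z axis and vertical above 0.5 rad).
It fails at once if the hammer is shoved more than 3 cm or knocked over (distance of hammer from where it was at the start of the episode above 0.03 m).
It also fails if it takes over 56 s, if anything falls off the work surface, if the arm or the gripper's body presses on something with over 40 N, if the wrist force passes 120 N, or if a joint passes its speed limit or range.

ROBOT

A 6-joint arm with a two-finger parallel gripper is mounted at the origin on the work surface. World frame = base frame: x ahead of the robot, y to its left, z up, the work surface at z = 0. Lengths are in m, angles in rad, forces in N, time in s.
With the tool pointing down it reaches from about 0.375 to 0.9 m from the base axis. Payload 3.1 kg.
Tool frame: the origin (TCP) lies at the very end of the fingers, on their centre line; the grasp point (between the pads) lies 19 mm behind it; z points along the fingers, x is the direction in which the jaws open and shut, and the axes are right-handed (so a half turn about z gives the same grasp; the last joint's range is limited). The gripper opens to 85 mm and grips with 20 to 120 N. Pads are 22 mm wide; open, the fingers measure 114 mm over their backs; the gripper's body (76 mm by 85 mm) begins 54 mm behind the grasp point. The pads swing forward as they close: fully open they stand 13 mm farther back than shut.
Start: joints at [-1.359, 0.527, 1.433, -0, 1.181, -0.178], TCP at [0.238, -0.578, 0.231] pointing down, gripper open.
Joint ranges: [-3.08, 3.08], [-0.75, 2.2], [0.22, 2.44], [-1.43, 4.57], [0, 2.65], [-2.85, 2.85]. Speed limits (rad/s): [2.79, 2.79, 3.14, 3.14, 3.14, 3.14].

INTERFACE

Orientations are given as a unit quaternion [w, x, y, z].
In Python, from cell import bot gives the robot as it stands. Calls block until the motion is done:
- bot.movep(position, orientation): joint-space move of the TCP to a pose.
- bot.move_l(position, attitude=None, vel=0.15, f_stop=None): straight line of the TCP; attitude=None keeps the orientation; vel is the mean speed in m/s. With f_stop (N) it stops when the force on the tool has changed by that much, and returns True; else False.
- bot.movej(angles): joint-space move.
- bot.command_gripper(opening, strength=None): opening from 0.0 (shut) to 1.0 (fully open); strength is the grip in N (None keeps the last); returns when the fingers have stopped.
- bot.dwell(seconds).
- bot.solve_ik(position, orientation): joint angles nearest the present ones, or None.
- bot.sense(): the state.
- bot.read_camera(name): name is "scene" or "top" or "wrist"; returns a dict with "frame" (480x640x3 uint8, red, green, blue), "mtx" (3x3 intrinsics, pixels), "extrinsics" (4x4, takes a point from camera to world coordinates). Camera axes: x right, y down, z forward; pixel columns grow to the right and rows downward; lengths in m; the calibration is good to about 2 mm. A picture is of the moment at which its call begins. There is no depth.
A pose or a line that the arm cannot do raises bot.MotionError and nothing moves.
- bot.close_job(): hands the job in, once; it reports no verdict.
The state is a dict: "clock": time; "q": joint angles; "dq": joint speeds; "tau": joint torques, N m; "position": TCP position; "tool_rot": TCP orientation; "ft_force": force on the tool from outside, world axes, zero at the start; "torque": the same for the moment, N m; "opening": opening from 0.0 (shut) to 1.0 (fully open).
Only numpy, scipy, OpenCV 4.12 (cv2) and the standard library are available. Lean on these libraries where they do the work, as an engineer would, in place of code of your own. Each camera call takes 0.05 s, during which the arm holds its last target. There are 200 camera calls.

## Working session

There is one attempt and no reset: what is moved stays moved. The work goes in short steps, each a Python script; the robot and the scene stay as the last script left them, time stands still between calls to the robot, and variables do not carry over. Pictures are saved under pics/ and viewed, about 8 in all and at most 12, crops included, and the job is handed in when it is done.

```bash
mkdir -p pics; ls
python3 - <<'E'
from cell import bot
import cv2,numpy as np
for n in ("top","scene"):
    c=bot.read_camera(n); cv2.imwrite(f"pics/{n}0.png",c["frame"][:,:,::-1])
    np.savez(f"{n}0.npz",**c); print(n,c["mtx"].tolist(),np.round(c["extrinsics"],3).tolist())
s=bot.sense();print(s["clock"],s["tool_rot"],s["ft_force"])
E
```

```text
pics
top [[499.89338457966045, 0.0, 318.7730470788128], [0.0, 499.89338457966045, 240.01010607871305], [0.0, 0.0, 1.0]] [[0.01, -0.983, 0.185, 0.333], [-1.0, -0.01, 0.001, -0.065], [0.001, -0.185, -0.983, 1.354], [0.0, 0.0, 0.0, 1.0]]
scene [[536.5694084442385, 0.0, 324.833905704528], [0.0, 536.5694084442385, 243.85490730144707], [0.0, 0.0, 1.0]] [[-0.409, 0.752, -0.518, 1.294], [0.913, 0.336, -0.233, 0.237], [-0.001, -0.568, -0.823, 1.216], [0.0, 0.0, 0.0, 1.0]]
0.1 [-6.80421219e-04  8.30639132e-01 -5.56810282e-01 -6.91972833e-04] [ 0.13163286 -0.58731822 -0.21064908]
```

View pics/top0.png

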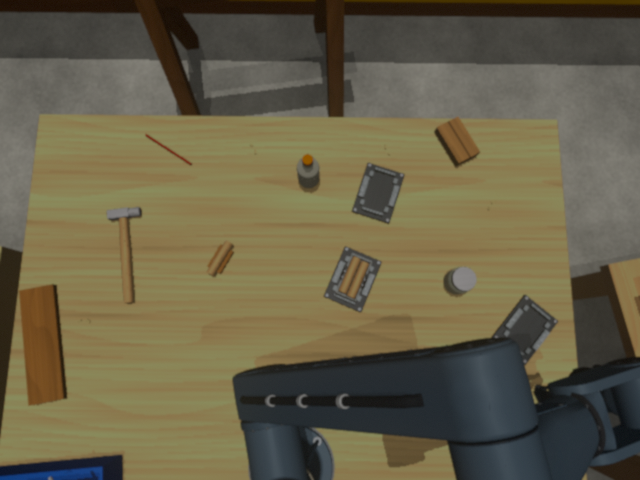

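View pics/scene0.png

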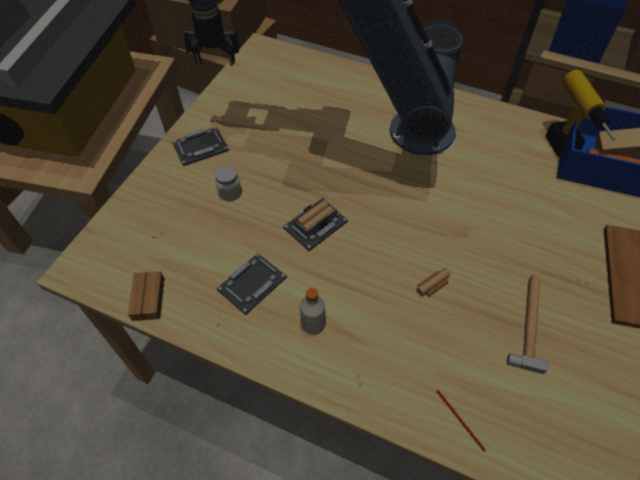

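Top view: there are three dock-like things, at (353,279) holding a cassette with two rods, (378,192) empty and (526,330) empty. The loose rod on its rest is at about (221,258), the glue at (308,172), the jar at (461,280) and the hammer at (125,255). Next I compute ranges and rough outlines, and make one crop to confirm.

```bash
cat > h.py <<'E'
import numpy as np, cv2
from scipy.spatial.transform import Rotation as R
def ray(c,uv,z):
    d=np.linalg.solve(c["mtx"],np.array([uv[0],uv[1],1.])); E=c["extrinsics"]
    d=E[:3,:3]@d; o=E[:3,3]; return o+d*(z-o[2])/d[2]
def proj(c,p):
    E=c["extrinsics"]; q=c["mtx"]@(E[:3,:3].T@(np.asarray(p)-E[:3,3])); return q[:2]/q[2]
def down(yaw):  # tool x (jaw axis) at world angle yaw, z down
    x=np.array([np.cos(yaw),np.sin(yaw),0]); z=np.array([0,0,-1.])
    q=R.from_matrix(np.c_[x,np.cross(z,x),z]).as_quat(); return q[[3,0,1,2]]
E
python3 - <<'E'
from h import *
c=dict(np.load("top0.npz")); s=dict(np.load("scene0.npz"))
for n,uv,z in [("dockcas",(353,279),.01),("dock2",(378,192),.01),("dock3",(526,330),.01),("rod",(221,258),.017),("glue",(308,180),0),("jar",(461,285),0)]:
    p=ray(c,uv,z); print(n,p.round(3),np.hypot(*p[:2]).round(3))
for n,uv,z in [("dockcas",(316,223),.01),("rod",(434,281),.017),("dock3",(200,146),.01)]:
    p=ray(s,uv,z); print("scene",n,p.round(3),np.hypot(*p[:2]).round(3))
# dock corners clicked in top view, side lengths
k=[ray(c,uv,.01) for uv in [(346,247),(381,262),(360,311),(324,296)]]
print([np.linalg.norm(k[i]-k[i-1]).round(3) for i in range(4)],np.mean(k,0).round(3))
f=c["frame"][:,:,::-1]; g=s["frame"][:,:,::-1]
a=cv2.resize(f[230:330,190:400],None,fx=3.8,fy=3.8,interpolation=2)[:,:798]
b=cv2.resize(g[190:250,270:460],(798,252),interpolation=2)[:200]
cv2.imwrite("pics/crop1.png",cv2.convertScaleAbs(np.vstack([a,b]),alpha=1.5))
E
```

```text
dockcas [ 0.48  -0.157  0.01 ] 0.505
dock2 [ 0.723 -0.227  0.01 ] 0.758
dock3 [ 0.349 -0.615  0.01 ] 0.707
rod [0.532 0.2   0.017] 0.569
glue [ 0.759 -0.032  0.   ] 0.76
jar [ 0.467 -0.451  0.   ] 0.649
scene dockcas [ 0.48  -0.155  0.01 ] 0.505
scene rod [0.531 0.204 0.017] 0.569
scene dock3 [ 0.355 -0.612  0.01 ] 0.707
[np.float64(0.146), np.float64(0.103), np.float64(0.144), np.float64(0.104)] [ 0.48  -0.157  0.01 ]
```

View pics/crop1.png

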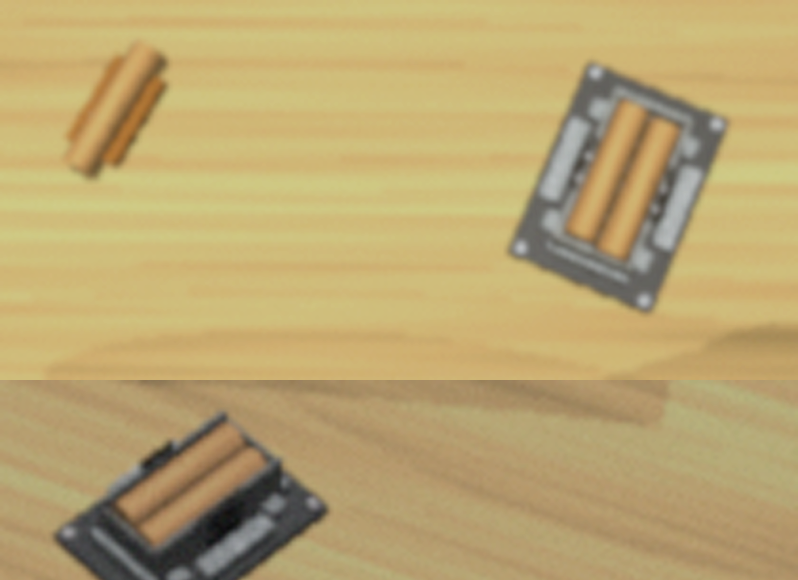

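The crop confirms it. The dock at top (353,279), 0.505 m away, holds the cassette with two rods and is the nearest; the others are at 0.707 and 0.758 m. The loose rod on its rest is at (221,258), 0.569 m away. Both views agree within 4 mm. Next I go above the cassette for a close look, then above the rod.

Run:
```python
from h import *
from cell import bot
# one look above each; choose jaw yaw (mod pi) with smallest joint travel
def go(p,yaw):
    q0=bot.sense()["q"]; best=None
    for y in (yaw,yaw+np.pi):
        q=bot.solve_ik(p,down(y))
        if q is not None:
            d=np.abs(np.array(q)-q0).max()
            if best is None or d<best[0]: best=(d,y,q)
    print("yaw",best[1],np.round(best[2],2)); bot.movej(best[2])
for n,p,yaw in [("cas",[.48,-.156,.24],np.radians(90-25)),("rod",[.532,.202,.21],np.radians(61.5))]:
    go(p,yaw); bot.dwell(.2)
    c=bot.read_camera("wrist"); np.savez(f"w_{n}.npz",**c); s=bot.sense()
    print(n,s["position"].round(4),np.round(c["extrinsics"],3).tolist(),s["clock"])
    cv2.imwrite(f"pics/w_{n}.png",c["frame"][:,:,::-1])
a,b=[cv2.resize(cv2.imread(f"pics/w_{n}.png"),None,fx=.625,fy=.625,interpolation=3) for n in("cas","rod")]
cv2.imwrite("pics/w_both.png",np.hstack([a,b]))
```

```text
yaw 1.1344640137963142 [-0.54  0.35  1.72 -0.    1.07 -1.67]
cas [ 0.48   -0.1567  0.2399] [[0.423, 0.862, 0.278, 0.408], [0.906, -0.403, -0.13, -0.124], [0.0, 0.307, -0.952, 0.383], [0.0, 0.0, 0.0, 1.0]] 2.125
yaw 1.0733774899765127 [ 0.17  0.48  1.6  -0.    1.07 -0.91]
rod [0.5324 0.201  0.2101] [[0.479, 0.836, 0.27, 0.462], [0.878, -0.455, -0.147, 0.238], [0.0, 0.307, -0.952, 0.353], [0.0, 0.0, 0.0, 1.0]] 3.7333
```

View pics/w_both.png

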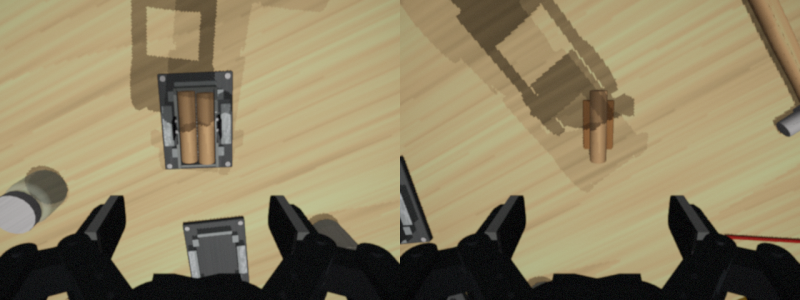

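Wrist views (at 0.625 scale): on the left the dock spans (160..235, 72..168), with the cassette and two rods in it. On the right the rod spans about (590..606, 90..162), on its rest. Next I measure both by masks.

Run:
```python
from h import *
out=[]
for n,(x0,x1,y0,y1) in [("cas",(235,395,100,285)),("rod",(275,370,120,285))]:
    c=dict(np.load(f"w_{n}.npz")); im=c["frame"][y0:y1,x0:x1,::-1].copy()
    hsv=cv2.cvtColor(im,cv2.COLOR_BGR2HSV)
    if n=="cas": m=(hsv[:,:,1]<70)
    else: m=(hsv[:,:,0]<15)
    m=(m*255).astype(np.uint8)
    if n=="cas": m=cv2.morphologyEx(m,cv2.MORPH_CLOSE,np.ones((5,5)))
    m=cv2.morphologyEx(m,cv2.MORPH_OPEN,np.ones((5,5)))
    k=max(cv2.findContours(m,cv2.RETR_EXTERNAL,cv2.CHAIN_APPROX_NONE)[0],key=cv2.contourArea)
    P=np.array([ray(c,q+[x0,y0],.010 if n=="cas" else .017)[:2] for q in k[:,0]])
    r=cv2.minAreaRect((P*1000).astype(np.float32)); print(n,r)
    print(" px rows",np.unique(hsv[::40,::12,0].ravel())[:20])
    cv2.drawContours(im,[k],-1,(0,255,0),1)
    out.append(cv2.resize(im,(398,590),interpolation=2))
cv2.imwrite("pics/m1.png",np.hstack(out))
```

```text
cas ((478.1155700683594, -157.33590698242188), (108.0810546875, 148.6819610595703), 67.44891357421875)
 px rows [ 0 10 14 15 16 17 18 19 20 21 22 23 24 28 30 43 53 60 70 75]Traceback (most recent call last):
  File "<stdin>", line 11, in <module>
ValueError: max() iterable argument is empty
```

The dock measures 108 x 149 mm (nominal 110 x 150), centre (0.478, -0.157), x axis at -22.5°. The rod needs a different mask.

Run:
```python
from h import *
x0,x1,y0,y1=275,370,120,285
c=dict(np.load("w_rod.npz")); im=c["frame"][y0:y1,x0:x1,::-1].copy()
f=im.astype(float)+1; g=np.log(f[:,:,2]/f[:,:,0])  # redness over blue, shadow-insensitive
g8=cv2.normalize(cv2.GaussianBlur(g,(3,3),0),None,0,255,cv2.NORM_MINMAX).astype(np.uint8)
t,m=cv2.threshold(g8,0,255,cv2.THRESH_OTSU)
m=cv2.morphologyEx(m,cv2.MORPH_OPEN,np.ones((5,5)))
k=max(cv2.findContours(m,cv2.RETR_EXTERNAL,cv2.CHAIN_APPROX_NONE)[0],key=cv2.contourArea)
P=np.array([ray(c,q+[x0,y0],.017)[:2] for q in k[:,0]])
print(t,cv2.minAreaRect((P*1000).astype(np.float32)),(k[:,0].min(0)+[x0,y0]),(k[:,0].max(0)+[x0,y0]))
im2=im.copy();cv2.drawContours(im2,[k],-1,(0,255,0),1)
o=[im,im2,cv2.cvtColor(g8,cv2.COLOR_GRAY2BGR)]
cv2.imwrite("pics/m1.png",np.hstack([cv2.resize(i,(266,462),interpolation=2) for i in o]))
```

```text
119.0 ((519.610107421875, 190.5460205078125), (9.539570808410645, 67.8106689453125), 60.9345703125) [293 160] [304 237]
```

View pics/m1.png

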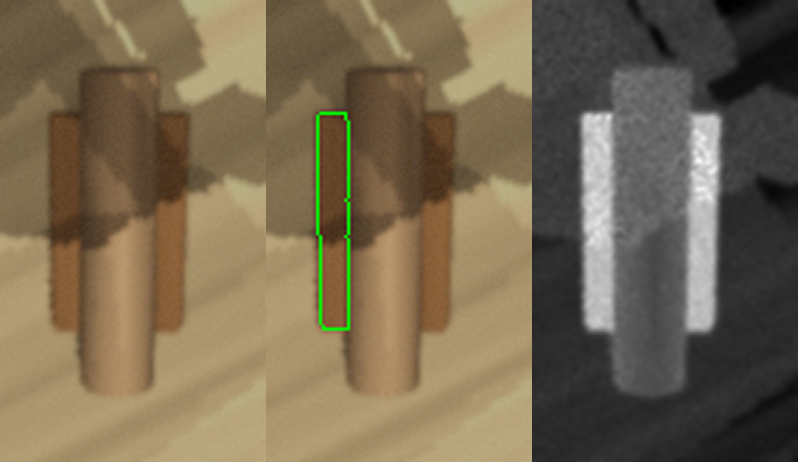

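The rod is clear: its ends are at full-frame (318,144) and (317,260), and the rest shows on both sides as bright strips. I take the position from both.

Run:
```python
from h import *
c=dict(np.load("w_rod.npz"))
cv=lambda u,v:(u/2.8+275,v/2.8+120)
def line(pts,z): return [ray(c,cv(*p),z)[:2] for p in pts]
tl,tr,bl,br=line([(81,72),(159,72),(80,385),(153,385)],.017)
print("rod c",((tl+tr+bl+br)/4).round(4),"w",np.linalg.norm(tl-tr).round(4),np.linalg.norm(bl-br).round(4),"L",np.linalg.norm((tl+tr-bl-br)/2).round(4),"yaw",np.degrees(np.arctan2(*((tl+tr-bl-br)/2)[::-1])))
tl,tr,bl,br=line([(50,113),(188,113),(51,329),(184,329)],.010)
print("rest",((tl+tr+bl+br)/4).round(4),np.linalg.norm(tl-tr),np.linalg.norm(tl-bl),np.degrees(np.arctan2(*((tl+tr-bl-br)/2)[::-1])))
# cassette: rods' outline in cas view, dock centre in pixels
d=dict(np.load("w_cas.npz"))
print(proj(d,[.4781,-.1573,.01]))
```

```text
rod c [0.5308 0.2029] w 0.0231 0.0236 L 0.0989 yaw 150.89579947774408
rest [0.5291 0.2039] 0.04220693005315531 0.06934187971991392 151.1330786010295
[314.53273547 196.65018233]
```

Rod measured at 23.5 x 99 mm, as expected, and its centre agrees with the rest within 2 mm. Now I grasp it and hover over the cassette.

Run:
```python
from h import *
from cell import bot
y=np.radians(60.9)
p=np.array([.5305,.2032,0])
bot.movep(p+[0,0,.06],down(y)); bot.move_l(p+[0,0,.011],vel=.06,f_stop=15)
s=bot.sense();print(s["position"].round(4),s["ft_force"].round(2),s["clock"])
bot.command_gripper(0.0,30); s=bot.sense();print("open",s["opening"],s["ft_force"].round(2))
bot.move_l(p+[0,0,.15],vel=.15); print("open",bot.sense()["opening"])
yc=np.radians(67.45); c=np.array([.4785,-.157,0])
bot.movep(c+[0,0,.15],down(yc)); bot.move_l(c+[0,0,.10],vel=.08); bot.dwell(.2)
k=bot.read_camera("wrist"); np.savez("w_hover.npz",**k); s=bot.sense()
print(s["position"].round(4),s["opening"],s["ft_force"].round(2),s["clock"])
cv2.imwrite("pics/hover.png",k["frame"][:,:,::-1])
```

```text
[0.5307 0.2033 0.0111] [ 0.69 -0.96  0.69] 5.35
open 0.2692991663451759 [-0.97 -0.14  2.38]
open 0.26597071615808526
[ 0.4788 -0.1572  0.1005] 0.26672933020085415 [ 0.72 -0.17 -0.21] 9.4083
```

View pics/hover.png

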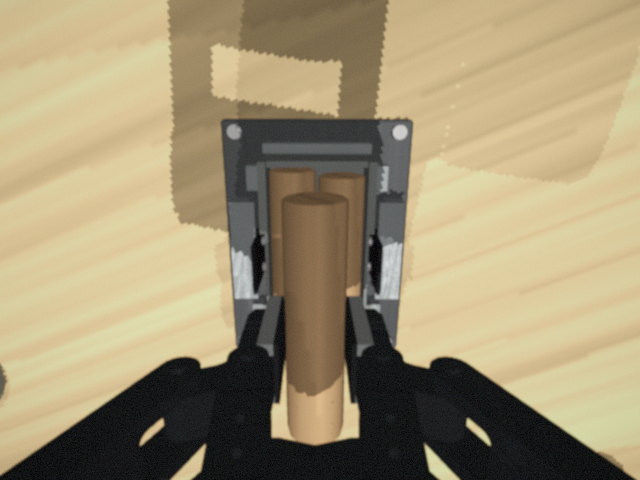

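Rod held (22.7 mm opening) over the groove. The rod axis is at column about 316, the groove and dock centre line at 317-318, and the ends are roughly aligned. I check the residual offset by rays, then lay it down.

Run:
```python
from h import *
from cell import bot
k=dict(np.load("w_hover.npz")); yc=np.radians(67.45); j=np.array([np.cos(yc),np.sin(yc)]); t=np.array([.4788,-.1572])
lat=lambda u,v,z:(ray(k,(u,v),z)[:2]-t)@j*1000
f=k["frame"].astype(int)
# dock outer edges from saturation profile on some rows
hs=cv2.cvtColor(k["frame"],cv2.COLOR_RGB2HSV)[:,:,1]
for v in (135,145,155,165,180):
    x=np.where(hs[v,200:440]<75)[0]+200; print("dock row",v,x.min(),x.max(),"mid lat mm",round((lat(x.min(),v,.01)+lat(x.max()+1,v,.01))/2,2),"w",round(lat(x.max()+1,v,.01)-lat(x.min(),v,.01),1))
print("rod c mid", lat(315.5,205,.106),lat(316,380,.106), "groove",lat(317.5,190,.042))
# far end of dock lengthwise, ideal 75 mm: top edge row 120
a=np.array([j[1],-j[0]]); print("dock far edge",(ray(k,(317,120),.01)[:2]-t)@a, "rodc far end",(ray(k,(315,197),.106)[:2]-t)@a,"near",(ray(k,(316,441),.106)[:2]-t)@a)
```

```text
dock row 135 222 411 mid lat mm 0.18 w 108.5
dock row 145 223 410 mid lat mm 0.19 w 108.2
dock row 155 224 410 mid lat mm 0.49 w 108.5
dock row 165 224 439 mid lat mm 8.98 w 126.2
dock row 180 225 439 mid lat mm 9.4 w 127.1
rod c mid -0.8413646899295308 -0.5583259755391062 groove 0.3155316671068602
dock far edge -0.07438998175632301 rodc far end -0.05040270087642957 near 0.05792985582169258
```

Run:
```python
from h import *
from cell import bot
yc=np.radians(67.45); j=np.array([np.cos(yc),np.sin(yc),0])
c=np.array([.4788,-.1572,0])+.0009*j
bot.move_l(c+[0,0,.066],vel=.08)
hit=bot.move_l(c+[0,0,.0545],vel=.02,f_stop=2.5)
s=bot.sense();print(hit,s["position"].round(4),s["ft_force"].round(2),s["clock"])
bot.command_gripper(0.55,30); bot.dwell(.3); s=bot.sense();print(s["opening"],s["ft_force"].round(2))
bot.move_l(c+[0,0,.13],vel=.12); bot.command_gripper(1.0); bot.dwell(.2)
k=bot.read_camera("wrist"); np.savez("w_placed.npz",**k); print(bot.sense()["position"].round(4),bot.sense()["clock"])
cv2.imwrite("pics/placed.png",k["frame"][:,:,::-1])
```

```text
True [ 0.4793 -0.1564  0.0568] [-0.54  0.22  5.43] 10.475
0.5491772239479231 [-0.24  0.33 -0.02]
[ 0.4792 -0.1564  0.13  ] 12.6167
```

View pics/placed.png

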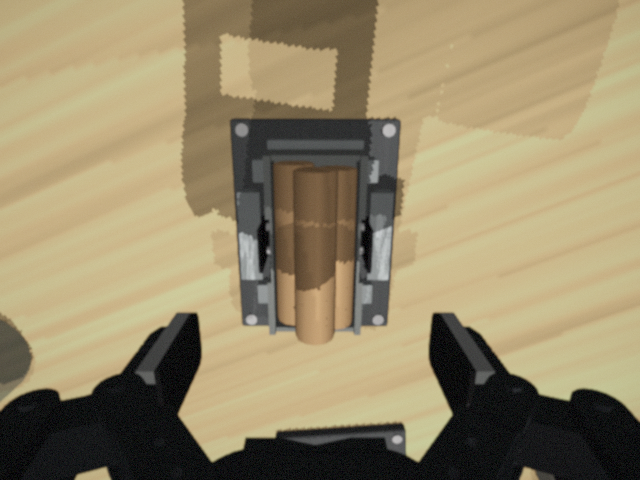

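The rod is saddled: contact came at TCP 0.0568, predicted 0.0565. Rod c is at column 315, and the lower rods show evenly at 293 and 345. The jaws' middle (200/431, so 315.5) matches the dock middle (232/399, so 315.5). I check lengthwise and the jaw centring, then pinch.

Run:
```python
from h import *
k=dict(np.load("w_placed.npz")); yc=np.radians(67.45); j=np.array([np.cos(yc),np.sin(yc)]); a=np.array([-j[1],j[0]])
t=np.array([.4792,-.1564])
g=lambda u,v,z:[round(float(x)*1000,1) for x in((ray(k,(u,v),z)[:2]-t)@j,(ray(k,(u,v),z)[:2]-t)@a)]
print("rod c far/near top",g(315,169,.073),g(315,335,.073)); print("lower far",g(290,163,.050),g(343,163,.050),"near",g(290,325,.050),g(343,325,.050))
print("dock corners",g(232,120,.01),g(399,120,.01),g(243,326,.01),g(387,326,.01)); print("catches",g(263,245,.048),g(367,245,.048))
```

```text
rod c far/near top [-1.0, 51.8] [-0.9, -43.2]
lower far [-14.9, 51.9] [14.7, 51.9] near [-16.8, -50.1] [16.9, -50.1]
dock corners [-53.7, 74.1] [52.6, 74.1] [-54.9, -74.1] [53.3, -74.1]
catches [-32.1, 3.0] [30.3, 3.0]
```

Run:
```python
from h import *
from cell import bot
c=np.array([.4792,-.1564,0])
hit=bot.move_l(c+[0,0,.020],vel=.07,f_stop=8)
s=bot.sense();print(hit,s["position"].round(4),s["ft_force"].round(2),s["clock"])
if hit: raise SystemExit
for o in (.78,.72): bot.command_gripper(o,40)
s=bot.sense();print("near",s["opening"],s["ft_force"].round(2))
bot.command_gripper(0.0,40); bot.dwell(.3); s=bot.sense();print("closed",s["opening"],s["opening"]*85,s["ft_force"].round(2),s["torque"].round(2))
k=bot.read_camera("scene"); cv2.imwrite("pics/pinch.png",cv2.resize(k["frame"][150:290,220:400,::-1],None,fx=4,fy=4,interpolation=2))
```

```text
False [ 0.4794 -0.1565  0.0204] [ 0.6  -0.55  0.05] 14.3417
near 0.7214543685436153 [0.43 0.46 4.56]
closed 0.6614314947441112 56.22167705324945 [-0.95  1.2   9.49] [ 0.13  0.15 -0.06]
```

View pics/pinch.png

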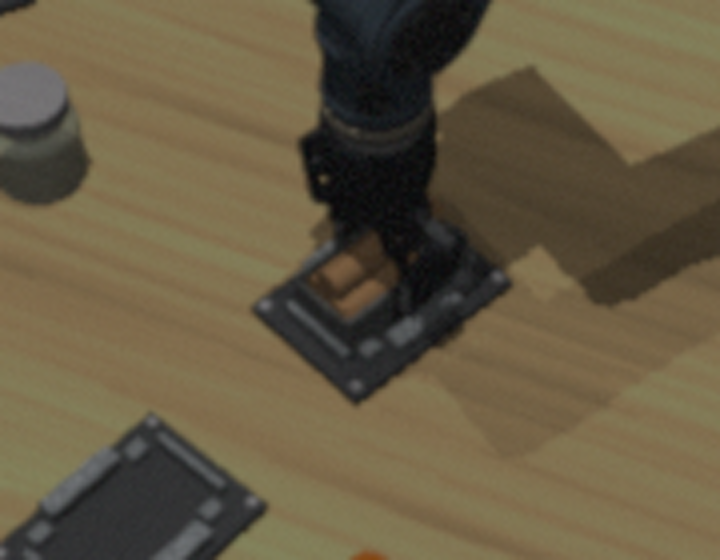

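The opening of 0.661, with the same 5 % reading bias the 24 mm rod gave, corresponds to 59 mm, so both catches are home. The rods are still stacked. I lift slowly, then check.

Run:
```python
from h import *
from cell import bot
p=bot.sense()["position"]
hit=bot.move_l(p+[0,0,.012],vel=.02,f_stop=25); s=bot.sense(); print(hit,s["opening"],s["ft_force"].round(2),s["torque"].round(2))
if hit: raise SystemExit
bot.move_l(p+[0,0,.13],vel=.06); bot.dwell(.5)
s=bot.sense(); print(s["position"].round(4),s["opening"],s["ft_force"].round(2),s["torque"].round(2),s["clock"])
a=bot.read_camera("wrist")["frame"]; b=bot.read_camera("scene")["frame"]
b=cv2.resize(b[90:270,220:400],(480,480),interpolation=2)
cv2.imwrite("pics/lifted.png",cv2.resize(np.hstack([a[:,140:480],b])[:,:,::-1],(800,468)))
```

```text
False 0.6608377845421306 [ 0.22  0.15 -3.68] [-0.02  0.05 -0.05]
[ 0.4795 -0.1565  0.1508] 0.6594384938715986 [ 0.01  0.33 -2.63] [0.01 0.   0.01] 18.875
```

View pics/lifted.png

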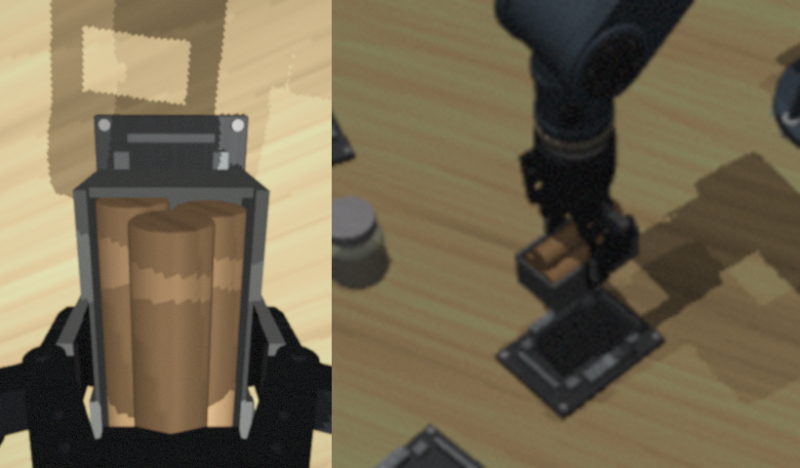

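The cassette is out and level, and all three rods are stacked. The load of 2.63 N matches 160 + 3 x 35 g. The moment is about zero and the opening is unchanged, so I hand in.

```bash
python3 -c "
from cell import bot
s=bot.sense();print(s['clock'],s['opening'],abs(s['dq']).max());print(bot.close_job())"
```

```text
18.975 0.6618103610628392 0.0014515355418371772
the job is handed in; nothing more can be done
None
```

The job is handed in at about 19 s, with the cassette held still about 130 mm above where it sat and all three rods stacked in it. The hand-in gives no verdict.

- **Rod:** I took the third rod from its rest and lowered it until it touched at 0.0568 m (0.0565 m expected). I let go of it in the groove, and the view afterwards showed it straight and centred. Its far end was even with the lower rods. Its near end read about 7 mm short of theirs; I put this down to where I marked that end in the picture, and it is inside the 18 mm allowed either way.
- **Pinch:** I squeezed the catches with 40 N. The opening read 56.2 mm against 59 mm for both catches home. The 24 mm rod also read about 5 % small (22.7 mm), so I took this as both catches fully in; I did not measure the catches directly.
- **Lift:** It carried 2.63 N, which matches the cassette plus three rods, with almost no moment, and the last picture showed it level and stacked. I did not touch the glue, jar or hammer.

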